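Scrape the thermostats off the hand shovel into the sorting tray

TASK

Pick the small hand shovel up by its handle, keeping it level so that the two thermostats stay on its blade, and rest the blade's front edge on the rim of the rectangular metal tray. Keep it pressed on the rim while you tip it until both thermostats have slid off into the tray. Then lay the empty shovel flat on the table, clear of the tray, and let go.

Things in the scene. Friction and masses are not known exactly. Their poses are not given: they have to be found in the camera images.
- shovel_grip (a point): hand shovel, 0.2 kg: flat steel blade 120x110 mm, open at the front, with low side walls (22 mm) and back wall (30 mm); wooden handle. Point: where to grip the handle, in its middle, 36 mm above the blade's underside. Handle 22 mm wide, 24 mm high, from 45 mm ahead of to 65 mm behind the point. x along it to the blade (back wall at 75 mm, front edge at 195 mm), y left, z up
- shovel_edge (a point): middle of the shovel's open front edge (blade 3 mm thick, point at half of it); same axes as shovel_grip, from which it lies +195 mm in x and -34.5 mm in z. A foot under the handle's end holds the shovel level on the table. The blade is polished: things on it start to slide at 14 to 22 degrees of tilt and slide off well at 40 degrees
- thermostat_0: black clip thermostat: round body 21 mm across, 12 mm high, flat metal bar 38 mm long (its y) and two upright contact blades, 22 mm high in all, 20 g; origin at the centre of its underside, z up. Starts on the shovel's blade, in the right half seen from the handle, near the middle of its length
- thermostat_1: black clip thermostat: round body 21 mm across, 12 mm high, flat metal bar 38 mm long (its y) and two upright contact blades, 22 mm high in all, 20 g; origin at the centre of its underside, z up. Starts on the shovel's blade, in the left half seen from the handle, near the middle of its length
- tray: rectangular open metal tray, fixed to the table: 190 mm along its x, 160 mm along its y, walls and floor 4 mm; the walls end in a rolled rim 8 mm thick, top 54 mm above the table. Origin under its centre on the table, z up. The shovel starts on its -y side, blade roughly towards it; the rim on that side runs along x at y = -78 mm
Mind the look-alikes: they are no part of the job. Leave any purple or yellow look-alike of the thermostat_1 alone.

How it is judged:
On the way, in this order (a step that is already met when the one before it is completed fails the run):
1. the front edge of the shovel is pressed on the tray's rim (over 1 N) with both thermostats still on the blade (contact force between shovel and tray above 1 N and z of shovel_edge in the frame of tray between 0.015 and 0.075 m and x of thermostat_0 in the frame of shovel_grip between 0.07 and 0.2 m and y of thermostat_0 in the frame of shovel_grip between -0.056 and 0.056 m and z of thermostat_0 in the frame of shovel_grip between -0.045 and -0.01 m and x of thermostat_1 in the frame of shovel_grip between 0.07 and 0.2 m and y of thermostat_1 in the frame of shovel_grip between -0.056 and 0.056 m and z of thermostat_1 in the frame of shovel_grip between -0.045 and -0.01 m), for 0.15 s.
2. both thermostats have slid into the tray while the shovel still rests on its rim (over 0.2 N) (contact force between shovel and tray above 0.2 N and z of shovel_edge in the frame of tray between 0.015 and 0.075 m and x of thermostat_0 in the frame of tray between -0.091 and 0.091 m and y of thermostat_0 in the frame of tray between -0.076 and 0.076 m and z of each of thermostat_0, thermostat_1 in the frame of tray below 0.04 m and x of thermostat_1 in the frame of tray between -0.091 and 0.091 m and y of thermostat_1 in the frame of tray between -0.076 and 0.076 m), for 0.1 s.
At the end, for the whole second after the job is handed in: both thermostats lie at rest inside the tray (within its walls, undersides less than 40 mm above the table), and the shovel lies at rest flat on the table, right way up (tilt under 7 degrees, edge less than 15 mm and grip point 25 to 50 mm above the table), not touching the tray (x of thermostat_0 in the frame of tray between -0.091 and 0.091 m and y of thermostat_0 in the frame of tray between -0.076 and 0.076 m and z of each of thermostat_0, thermostat_1 in the frame of tray below 0.04 m and x of thermostat_1 in the frame of tray between -0.091 and 0.091 m and y of thermostat_1 in the frame of tray between -0.076 and 0.076 m and linear speed of each of thermostat_0, thermostat_1, shovel below 0.02 m/s and angle between shovel_grip's own z axis and vertical below 0.12 rad and height (world z) of shovel_edge below 0.015 m and height (world z) of shovel_grip between 0.025 and 0.05 m and contact force between shovel and tray below 0.05 N).
It also fails if it takes over 59 s, if anything falls off the work surface, if the arm or the gripper's body presses on something with over 40 N, if the wrist force passes 120 N, or if a joint passes its speed limit or range.

ROBOT

A 6-joint arm with a two-finger parallel gripper is mounted at the origin on a cart in front of the work surface, level with it; the furniture and walls round the work are solid. World frame = base frame: x ahead of the robot, y to its left, z up, the work surface at z = 0. Lengths are in m, angles in rad, forces in N, time in s.
With the tool pointing down it reaches from about 0.425 to 0.95 m from the base axis. Payload 3.5 kg.
Tool frame: the origin (TCP) lies midway between the tips of the shut fingers; the grasp point (between the pads) lies 19 mm behind it (grip_depth is the distance from the TCP to the grasp point, in m); z points along the fingers, y is the line along which they close (so a half turn about z gives the same grasp; the last joint's range is limited). The gripper opens to 85 mm and grips with 20 to 120 N. Pads are 22 mm wide; open, the fingers measure 114 mm over their backs; the gripper's body (76 mm by 85 mm) begins 54 mm behind the grasp point. The pads swing forward as they close: fully open they stand 13 mm farther back than shut.
Start: joints at [1.14, 0.286, 1.577, -0, 1.279, -0.15], TCP at [0.187, 0.649, 0.205] pointing down, gripper open.
Joint ranges: [-2.77, 2.77], [-0.9, 2.22], [0.21, 2.48], [-1.53, 4.67], [0.24, 2.81], [-2.84, 2.84]. Speed limits (rad/s): [2.79, 2.79, 3.14, 3.14, 3.14, 3.14].

INTERFACE

Orientations are given as a unit quaternion [x, y, z, w].
In Python, from cell import read_state, capture, calibration, sign_off, grip_depth gives the robot as it stands. The module is installed in compiled form; this text tells all that it offers.
- The arm moves only by the tool send_rows, never from a script. Its argument "series" is a list of rows, each a list of 3 entries, a list of its own where there are three numbers: the shift along the tool's x, y, z in cm, then the turn about the tool's z in rad, then the closure, from -1 (fully open) to 1 (shut). In form: [[[tx, ty, tz], spin, fingers], ...]. A call has 1 to 12 rows; each row is the pose to reach, as a shift and turn from the pose commanded when the call began, along the tool's axes at that moment; what a row does not reach only later rows make up. A row lasts 1/8 s, in which the tool goes at most 62.5 mm and 10.7 degrees, less where a joint would pass 70% of its speed; a pose out of reach is approached as far as the arm can. A call with a gripper value outside its range is refused whole. The fingers move at their own pace and stop on an object; the grip force is fixed at half the most. Time passes only in rows, so rows that repeat a pose let the fingers close. It gives the time, the measured TCP pose, the force, the opening and the grip force at its end, in the units of the state.
- read_state(): the state, without advancing time (a new reading comes with each control period).
- capture(name): name is "side" or "top" or "wrist"; returns (picture, depth): 400x640x3 uint8, red, green, blue; 400x640 float32, m along the optical axis (not along the pixel's ray), 0 where there is no reading.
- calibration(name): a dict with "camera_matrix" (3x3 intrinsics, pixels), "k1" (the pictures are not rectified: a ray, as slopes to the right and down, at radius r is drawn at 1 + k1 r^2 times it, then the intrinsics apply), "R" (3x3) and "t" (3): a world point X has camera coordinates R X + t. Camera axes: x right, y down, z forward; pixel columns grow to the right and rows downward; lengths in m; the calibration is good to about 2 mm. A picture is of the moment at which its call begins: read the wrist's pose just before it. calibration takes no time and is no camera call; for the wrist camera it gives the pose at the moment of the call.
- sign_off(): hands the job in; it is judged then, once.
The state is a dict: "time_s": time; "joint_positions": joint angles; "joint_vel": joint speeds; "joint_torque": joint torques, N m; "tool_pos": TCP position; "tcp_rot": TCP orientation; "contact_force": force on the tool from outside, world axes, zero at the start; "torque": the same for the moment, N m; "opening": finger opening in m; "gripper_force": force on a finger pad.
Only numpy, scipy, OpenCV 4.12 (cv2) and the standard library are available. Lean on these libraries where they do the work, as an engineer would, in place of code of your own. Each camera call takes 0.05 s, during which the arm holds its last target. There are 200 camera calls.

## Working session

There is one attempt and no reset: what is moved stays moved. The work goes in short steps, Python scripts to look and compute and a tool call to move; the robot and the scene stay as the last step left them, time stands still between calls to the robot, and variables do not carry over. Pictures are saved under pics/ and viewed, at most 14 in all, crops included, and the job is handed in when it is done.

Besides the shell and the picture viewer there is one more tool, called after "Emit:" as name(argument=value, ...), one argument or row to a line, values as JSON. send_rows: Moves the arm, as the interface text tells. Its arguments: {"type":"object","properties":{"series":{"type":"array"}},"required":["series"]}

```bash
mkdir -p pics
cat > h.py <<'E'
import numpy as np, cv2
from cell import *
from scipy.spatial.transform import Rotation as Ro
def grab(n):
    c=calibration(n); p,d=capture(n); return p,d,c
def save(p,name): cv2.imwrite('pics/'+name,cv2.cvtColor(p,cv2.COLOR_RGB2BGR))
def ray(c,uv):
    K=np.array(c['camera_matrix']);k=c['k1'];R=np.array(c['R']);t=np.array(c['t'])
    uv=np.atleast_2d(np.asarray(uv,float))
    n=cv2.undistortPoints(uv.reshape(-1,1,2),K,np.array([k,0,0,0.])).reshape(-1,2)
    return -R.T@t, np.c_[n,np.ones(len(n))]@R
def onz(c,uv,z):
    o,d=ray(c,uv); return o+d*((z-o[2])/d[:,2])[:,None]
def pts(c,d,uv):
    o,r=ray(c,uv); uv=np.atleast_2d(uv).astype(int); return o+r*d[uv[:,1],uv[:,0]][:,None]
def st():
    s=read_state(); print({k:np.round(s[k],3).tolist() for k in ['time_s','joint_positions','tool_pos','tcp_rot','contact_force','torque','opening','gripper_force']}); return s
E
python3 - <<'E'
from h import *
s=st()
print(grip_depth, Ro.from_quat(s['tcp_rot']).as_matrix().round(3))
for n in ['top','side']:
    p,d,c=grab(n); save(p,n+'0.png'); np.savez('/tmp/'+n+'0.npz',p=p,d=d,**{k:np.array(v) for k,v in c.items()}); print(n,c)
E
```

```text
{'time_s': 0.0, 'joint_positions': [1.14, 0.287, 1.578, 0.0, 1.279, -0.15], 'tool_pos': [0.187, 0.648, 0.203], 'tcp_rot': [0.14, 0.99, -0.001, -0.0], 'contact_force': [-0.302, -0.34, 0.19], 'torque': [-0.008, 0.035, 0.036], 'opening': 0.085, 'gripper_force': 0.0}
0.0187 [[-0.961  0.277 -0.001]
 [ 0.277  0.961 -0.002]
 [ 0.    -0.002 -1.   ]]
top {'camera_matrix': array([[480.42544047,   0.        , 318.07465391],
       [  0.        , 480.42544047, 203.32139609],
       [  0.        ,   0.        ,   1.        ]]), 'k1': 0.01149952155325256, 'R': array([[ 8.01836310e-02, -9.96780045e-01,  3.56938895e-04],
       [-9.76519476e-01, -7.86256390e-02, -2.00568498e-01],
       [ 1.99950741e-01,  1.57337526e-02, -9.79679616e-01]]), 't': array([-0.14584499,  0.48222876,  0.86633151])}
side {'camera_matrix': array([[378.0284355 ,   0.        , 320.16931741],
       [  0.        , 378.0284355 , 201.12497185],
       [  0.        ,   0.        ,   1.        ]]), 'k1': -0.038200056795240835, 'R': array([[ 0.96189687, -0.27314058,  0.0121914 ],
       [-0.10551911, -0.41199445, -0.90505596],
       [ 0.25223029,  0.86928407, -0.42511773]]), 't': array([-0.47913247,  0.04752639,  0.82871572])}
```

View pics/top0.png

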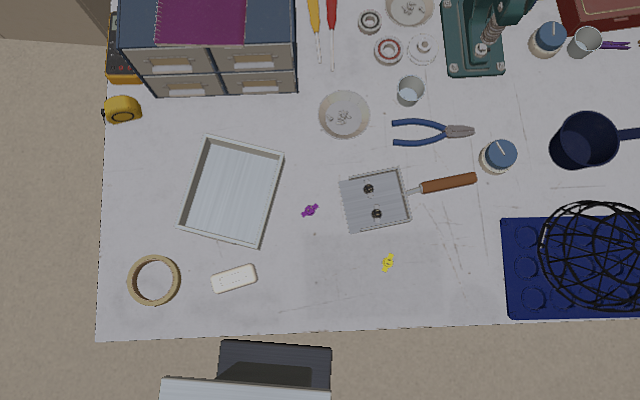

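View pics/side0.png

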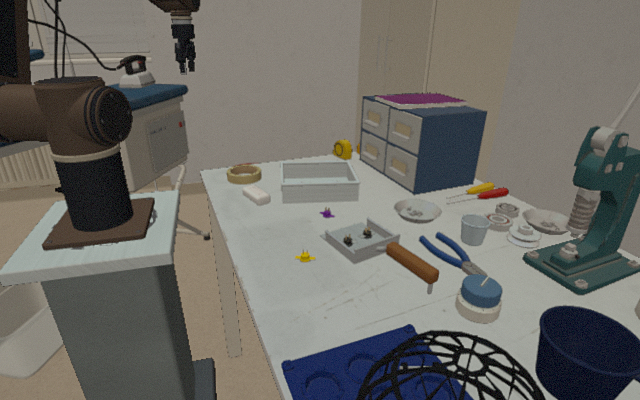

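Top view: the shovel has its brown handle at (448,183) and its blade at (377,199), with black thermostats at (369,188) and (377,213). The tray is at (232,190). The look-alikes are purple at (310,210) and yellow at (388,262). They lie off the blade and stay untouched. Nothing else resembles the shovel: the screwdrivers (315,30) and pliers (430,130) are different tools.

Run:
```python
from h import *
z=np.load('/tmp/top0.npz'); p=z['p'];d=z['d'];c={k:z[k] for k in ['camera_matrix','k1','R','t']}
hsv=cv2.cvtColor(p,cv2.COLOR_RGB2HSV)
# handle: brown
m=cv2.inRange(hsv,(3,90,50),(20,255,220)); m[:150]=0;m[230:]=0;m[:,:400]=0;m[:,495:]=0
n,l,s,ce=cv2.connectedComponentsWithStats(m); i=1+s[1:,4].argmax(); print(s[i],ce[i])
v,u=np.where(l==i); P=pts(c,d,np.c_[u,v]); P=P[(P[:,2]>.03)&(P[:,2]<.07)]
print('handle z',np.percentile(P[:,2],[5,50,95]))
uv=np.c_[u,v]; Q=onz(c,uv,.045)[:,:2].astype(np.float32)
r=cv2.minAreaRect(Q); bx=cv2.boxPoints(r); print('handle rect',r,'\n',bx.round(3))
# point cloud world map
V,U=np.mgrid[0:400,0:640]; W=pts(c,d,np.c_[U.ravel(),V.ravel()]).reshape(400,640,3)
reg=np.zeros((400,640),bool); reg[120:260,165:300]=1
rim=reg&(abs(W[...,2]-.054)<.005)&(d>0); T=W[rim]; print('rim n',len(T))
r=cv2.minAreaRect(T[:,:2].astype(np.float32)); print('tray',r,'\n',cv2.boxPoints(r).round(4))
# blade
b=np.zeros((400,640),bool); b[155:245,325:422]=1
b&=(W[...,2]>.012)&(W[...,2]<.04)&(d>0)
for f in [.012]:
    k=b.astype(np.uint8); T=W[b]; r=cv2.minAreaRect(T[:,:2].astype(np.float32)); print('walls',r,'\n',cv2.boxPoints(r).round(4), np.percentile(T[:,2],[5,50,95]))
# thermostats
dk=(hsv[...,2]<70); dk[:175]=0;dk[225:]=0;dk[:,:352]=0;dk[:,402:]=0
n,l,s,ce=cv2.connectedComponentsWithStats(dk.astype(np.uint8))
for j in range(1,n):
    if s[j,4]>20: print('th',ce[j],s[j,4],onz(c,ce[j],.012))
crop=cv2.resize(p[140:260,290:500],None,fx=3.5,fy=3.5,interpolation=cv2.INTER_CUBIC); save(crop,'crop1.png')
```

```text
[421 172  56  22 617] [448.726094  182.1815235]
handle z [0.04324459 0.04749532 0.05030253]
handle rect ((0.5548666715621948, -0.35482558608055115), (0.0223150085657835, 0.10714274644851685), 16.14445686340332) 
 [[ 0.529 -0.306]
 [ 0.559 -0.409]
 [ 0.58  -0.403]
 [ 0.551 -0.3  ]]
rim n 1465
tray ((0.5061436295509338, 0.06391356885433197), (0.16616345942020416, 0.1940859705209732), 80.17546081542969) 
 [[ 0.3963 -0.0014]
 [ 0.5876 -0.0345]
 [ 0.6159  0.1292]
 [ 0.4247  0.1623]]
walls ((0.5220797657966614, -0.23987546563148499), (0.1123858243227005, 0.12859560549259186), 16.313976287841797) 
 [[ 0.4501 -0.194 ]
 [ 0.4862 -0.3174]
 [ 0.5941 -0.2858]
 [ 0.5579 -0.1624]] [0.01379686 0.02417191 0.03422351]
th [367.9137931  188.24137931] 58 [[ 0.53851095 -0.20279302  0.012     ]]
th [375.98181818 213.18181818] 55 [[ 0.48926733 -0.2216795   0.012     ]]
```

View pics/crop1.png

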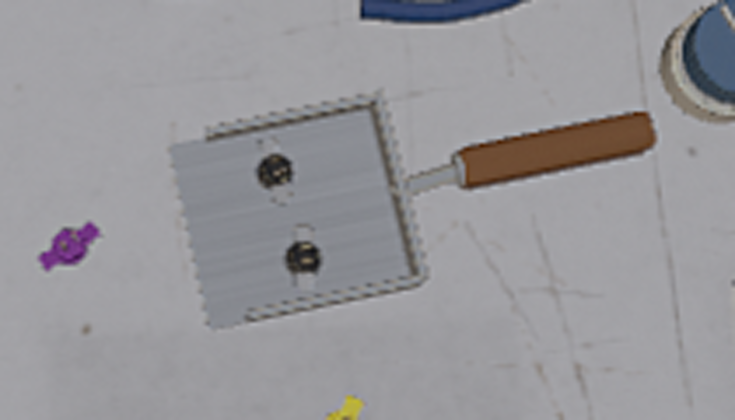

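The crop confirms the choice: two black thermostats on the blade, one in each half, and the brown handle on the right. Purple and yellow lie outside the blade. Next I move above the handle.

Emit:
send_rows(
  series=[
    [[-20,-18,0],0.4,-1],
    [[-30,-27,0],0.8,-1],
    [[-43.9,-39.2,0],1.01,-1],
    [[-43.9,-39.2,0],1.01,-1],
    [[-43.9,-39.2,0],1.01,-1],
    [[-43.9,-39.2,0],1.01,-1],
    [[-43.9,-39.2,0],1.01,-1],
    [[-43.9,-39.2,0],1.01,-1],
    [[-43.9,-39.2,0],1.01,-1],
    [[-62.6,-85.3,0],1.01,-1],
    [[-62.6,-85.3,0],1.01,-1],
    [[-62.6,-85.3,0],1.01,-1],
  ],
)

```text
time_s: 1.6
tool_pos: [0.5097, -0.0156, 0.2041]
tcp_rot: [0.602, 0.799, -0.0, -0.0]
contact_force: [1.6, 0.6, -0.1]
opening: 0.0854
gripper_force: 0.0
```

Run:
```python
from h import *
s=st()
print(Ro.from_quat(s['tcp_rot']).as_matrix().round(3))
z=np.load('/tmp/top0.npz');c={k:z[k] for k in ['camera_matrix','k1','R','t']}
print(onz(c,[[338.6,181.4],[350,233.7]],.002).round(4))
```

```text
{'time_s': 1.6, 'joint_positions': [-0.23, -0.082, 1.976, 0.0, 1.248, -0.51], 'tool_pos': [0.51, -0.016, 0.204], 'tcp_rot': [0.602, 0.799, -0.0, -0.0], 'contact_force': [1.581, 0.56, -0.058], 'torque': [0.04, -0.03, 0.012], 'opening': 0.085, 'gripper_force': 0.0}
[[-0.276  0.961 -0.   ]
 [ 0.961  0.276  0.   ]
 [ 0.    -0.    -1.   ]]
[[ 0.5504 -0.1437  0.002 ]
 [ 0.4458 -0.1738  0.002 ]]
```

Emit:
send_rows(
  series=[
    [[-32.9,-5.1,2],0,-1],
    [[-32.9,-5.1,4],0,-1],
    [[-32.9,-5.1,6],0,-1],
    [[-32.9,-5.1,6],0,-1],
    [[-32.9,-5.1,6],0,-1],
    [[-32.9,-5.1,6],0,-1],
    [[-32.9,-5.1,6],0,-1],
  ],
)

```text
time_s: 2.48
tool_pos: [0.5509, -0.3454, 0.1428]
tcp_rot: [0.603, 0.798, 0.0, -0.001]
contact_force: [0.7, 1.3, -0.6]
opening: 0.0854
gripper_force: 0.0
```

Run:
```python
from h import *
s=st()
p,d,c=grab('wrist'); save(p,'w1.png')
hsv=cv2.cvtColor(p,cv2.COLOR_RGB2HSV)
m=cv2.inRange(hsv,(3,90,50),(20,255,220))
n,l,ss,ce=cv2.connectedComponentsWithStats(m); i=1+ss[1:,4].argmax(); print(ss[i],ce[i])
v,u=np.where(l==i); P=pts(c,d,np.c_[u,v]); print(np.percentile(P,[2,50,98],axis=0).round(3))
r=cv2.minAreaRect(onz(c,np.c_[u,v],.045)[:,:2].astype(np.float32)); print(r,cv2.boxPoints(r).round(4))
```

```text
{'time_s': 2.475, 'joint_positions': [-0.716, 0.288, 1.691, 0.0, 1.165, -0.993], 'tool_pos': [0.551, -0.345, 0.143], 'tcp_rot': [0.603, 0.798, 0.0, -0.001], 'contact_force': [0.73, 1.287, -0.597], 'torque': [0.058, 0.051, -0.023], 'opening': 0.085, 'gripper_force': 0.0}
[ 313  142   27  131 3392] [326.22818396 206.24675708]
[[ 0.536 -0.404  0.045]
 [ 0.556 -0.351  0.047]
 [ 0.576 -0.306  0.049]]
((0.5568546652793884, -0.3558482527732849), (0.02043243497610092, 0.10696905106306076), 16.41581916809082) [[ 0.5319 -0.3074]
 [ 0.5622 -0.41  ]
 [ 0.5818 -0.4043]
 [ 0.5515 -0.3017]]
```

View pics/w1.png

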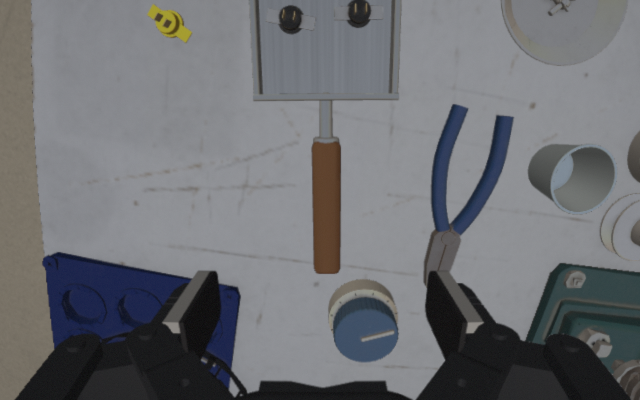

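Wrist view: the handle is centred under the tool at (326,205), both thermostats sit on the blade at (290,18) and (359,12), and there is room for the fingers beside the pliers and the knob. I descend and grip.

Emit:
send_rows(
  series=[
    [[0,0.3,4],0,-1],
    [[0,0.3,8],0,-1],
    [[0,0.3,11],0,-1],
    [[0,0.3,12.7],0,-1],
    [[0,0.3,12.7],0,-1],
    [[0,0.3,12.7],0,1],
    [[0,0.3,12.7],0,1],
    [[0,0.3,12.7],0,1],
    [[0,0.3,12.7],0,1],
    [[0,0.3,12.7],0,1],
    [[0,0.3,12.7],0,1],
    [[0,0.3,12.7],0,1],
  ],
)

```text
time_s: 4.03
tool_pos: [0.5551, -0.3438, 0.0185]
tcp_rot: [0.601, 0.799, -0.0, 0.001]
contact_force: [-2.1, 1.2, 5.4]
opening: 0.0191
gripper_force: 58.9
```

Emit:
send_rows(
  series=[
    [[0,0,-0.5],0,1],
    [[0,0,-1],0,1],
    [[0,0,-1.5],0,1],
    [[0,0,-2],0,1],
    [[0,0,-2.5],0,1],
    [[0,0,-3],0,1],
    [[0,0,-3],0,1],
  ],
)

```text
time_s: 4.9
tool_pos: [0.5552, -0.3435, 0.0483]
tcp_rot: [0.602, 0.799, -0.0, 0.001]
contact_force: [-0.1, 0.3, -3.0]
opening: 0.0187
gripper_force: 58.9
```

```bash
cat >> h.py <<'E'
def tilt(name='top',far=0.26):
    """shovel plane: fit depth points of blade floor in tool-yaw frame; returns height profile along shovel x"""
    s=read_state(); p,d,c=grab(name)
    V,U=np.mgrid[0:400,0:640]; W=pts(c,d,np.c_[U.ravel(),V.ravel()]); ok=d.ravel()>0
    R=Ro.from_quat(s['tcp_rot']).as_matrix(); o=np.array(s['tool_pos'])
    L=(W-o)@np.c_[R[:,0],R[:,1]]; z=W[:,2]
    for a in np.arange(-.07,far,.02):
        k=ok&(L[:,0]>a)&(L[:,0]<a+.02)&(abs(L[:,1])<(.04 if a>.06 else .009))
        if k.sum()>5: print(round(a+.01,3),k.sum(),np.percentile(z[k],[10,50,90]).round(4))
    return p,d,c
E
python3 - <<'E'
from h import *
st(); p,d,c=tilt(); print(); p,d,c=tilt('side'); save(p,'s2.png')
E
```

```text
{'time_s': 4.9, 'joint_positions': [-0.709, 0.399, 1.737, -0.0, 1.004, -0.989], 'tool_pos': [0.555, -0.343, 0.048], 'tcp_rot': [0.602, 0.799, -0.0, 0.001], 'contact_force': [-0.145, 0.304, -3.005], 'torque': [-0.229, -0.106, -0.04], 'opening': 0.019, 'gripper_force': 58.897}
-0.04 16 [0.3476 0.3505 0.3523]
-0.02 131 [0.3526 0.3578 0.3602]
0.0 197 [0.3595 0.361  0.3624]
0.02 247 [0.3534 0.3579 0.361 ]
0.04 36 [0.3513 0.3532 0.3552]
0.06 87 [0.3967 0.3997 0.4016]
0.08 552 [0.3972 0.4077 0.4264]
0.1 441 [0.4025 0.408  0.4364]
0.12 229 [0.3793 0.3991 0.4465]
0.14 76 [0.0185 0.0249 0.4491]
0.16 106 [0.0169 0.0187 0.021 ]
0.18 173 [0.0137 0.0164 0.0186]
0.2 196 [-0.0019 -0.0001  0.0022]
0.22 241 [-0.002   0.0001  0.0023]
0.24 299 [-0.002   0.0001  0.0029]
0.26 351 [-0.0016  0.0009  0.0123]

-0.06 316 [-0.0001  0.0648  0.0825]
-0.04 654 [0.0011 0.2374 0.2804]
-0.02 371 [0.0007 0.1589 0.1914]
0.0 188 [0.0003 0.0801 0.144 ]
0.02 72 [-0.0001  0.0009  0.0727]
0.04 100 [0.0003 0.0015 0.0725]
0.06 239 [-0.0007  0.0441  0.3964]
0.08 308 [-0.0016 -0.0005  0.0538]
0.1 66 [-0.0019 -0.001   0.    ]
0.12 205 [0.0192 0.0239 0.0323]
0.14 105 [0.0176 0.0229 0.0365]
0.16 107 [0.0153 0.0163 0.0173]
0.18 105 [0.0137 0.0146 0.0155]
0.22 143 [-0.0016 -0.0009 -0.0001]
0.24 155 [-0.0018 -0.0008  0.0003]
0.26 170 [-0.0015 -0.0001  0.012 ]
```

Emit:
send_rows(
  series=[
    [[0,0,-0.4],0,1],
    [[0,0,-0.8],0,1],
    [[0,0,-1.2],0,1],
    [[0,0,-1.6],0,1],
    [[0,0,-2],0,1],
    [[0,0,-2.4],0,1],
    [[0,0,-2.8],0,1],
    [[0,0,-3.2],0,1],
    [[0,0,-3.6],0,1],
    [[0,0,-4],0,1],
    [[0,0,-4],0,1],
    [[0,0,-4],0,1],
  ],
)

```text
time_s: 6.5
tool_pos: [0.5547, -0.3431, 0.0874]
tcp_rot: [0.602, 0.799, 0.0, -0.0]
contact_force: [0.6, -0.5, -3.1]
opening: 0.0188
gripper_force: 58.8
```

Run:
```python
from h import *
st(); tilt('side'); p,d,c=grab('wrist');save(p,'w2.png')
```

```text
{'time_s': 6.5, 'joint_positions': [-0.709, 0.35, 1.721, -0.0, 1.07, -0.989], 'tool_pos': [0.555, -0.343, 0.087], 'tcp_rot': [0.602, 0.799, 0.0, -0.0], 'contact_force': [0.623, -0.506, -3.07], 'torque': [-0.305, -0.119, -0.025], 'opening': 0.019, 'gripper_force': 58.794}
-0.06 320 [1.000e-04 1.023e-01 1.208e-01]
-0.04 696 [0.0011 0.2764 0.3198]
-0.02 396 [0.0006 0.1992 0.2303]
0.0 172 [0.0003 0.1174 0.1769]
0.02 80 [0.0002 0.001  0.1128]
0.04 90 [0.0004 0.0013 0.1122]
0.06 213 [-0.0009  0.0793  0.4313]
0.08 288 [-0.0016 -0.0006  0.0928]
0.1 216 [-0.0017 -0.0008  0.0001]
0.12 353 [-0.0016 -0.0001  0.0708]
0.14 293 [-0.0016 -0.0004  0.0709]
0.16 208 [-0.0014 -0.0001  0.0566]
0.18 202 [-0.0016  0.0005  0.0549]
0.2 97 [-0.0017 -0.0008 -0.0001]
0.22 90 [-0.0019 -0.0011 -0.0001]
0.24 77 [-0.0015 -0.0007  0.0001]
0.26 80 [-0.0019 -0.0007  0.0125]
```

View pics/w2.png

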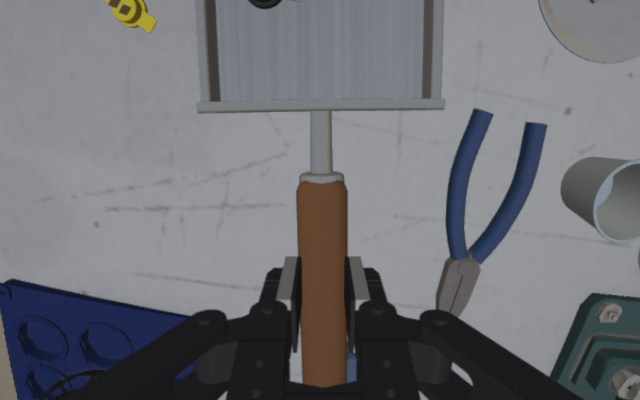

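The blade carries the thermostats and the tilt is steady at about 5° nose-down. Now I raise the shovel and carry it slowly toward the tray.

Emit:
send_rows(
  series=[
    [[0.2,0,-0.4],0,1],
    [[0.8,-0.2,-0.9],0,1],
    [[1.6,-0.4,-1.4],0,1],
    [[2.6,-0.6,-1.9],0,1],
    [[3.6,-0.8,-2.4],0,1],
    [[4.6,-1.1,-2.9],0,1],
    [[5.6,-1.4,-3.3],0,1],
    [[6.6,-1.6,-3.5],0,1],
    [[7.4,-1.8,-3.5],0,1],
    [[7.9,-1.9,-3.5],0,1],
    [[8.2,-2,-3.5],0,1],
    [[8.2,-2,-3.5],0,1],
  ],
)

```text
time_s: 8.1
tool_pos: [0.5128, -0.2698, 0.1224]
tcp_rot: [0.602, 0.799, -0.0, -0.0]
contact_force: [-0.1, 0.1, -2.8]
opening: 0.019
gripper_force: 58.9
```

Emit:
send_rows(
  series=[
    [[0.3,-0.1,0],0.02,1],
    [[0.9,-0.3,0],0.06,1],
    [[1.7,-0.5,0],0.11,1],
    [[2.6,-0.7,0],0.16,1],
    [[3.5,-0.9,0],0.21,1],
    [[4.4,-1.1,0],0.26,1],
    [[5.3,-1.3,0],0.31,1],
    [[6.1,-1.5,0],0.36,1],
    [[6.7,-1.7,0],0.4,1],
    [[7.1,-1.8,0],0.43,1],
    [[7.3,-1.9,0],0.45,1],
    [[7.3,-1.9,0],0.45,1],
  ],
)

```text
time_s: 9.6
tool_pos: [0.4744, -0.205, 0.1226]
tcp_rot: [0.765, 0.645, -0.0, 0.0]
contact_force: [1.1, -0.1, -3.4]
opening: 0.0183
gripper_force: 58.9
```

Run:
```python
from h import *
s=st(); p,d,c=tilt('side'); save(p,'s3.png')
p,d,c=grab('top');save(p,'t3.png')
R=Ro.from_quat(s['tcp_rot']).as_matrix(); g=np.array(s['tool_pos'])
e=np.array([.506,.064]); y=np.array([.171,.985]);x=np.array([.985,-.171])
print('grip in tray',(g[:2]-e)@x,(g[:2]-e)@y, R[:,0])
```

```text
{'time_s': 9.6, 'joint_positions': [-0.604, 0.022, 2.033, -0.0, 1.087, -0.434], 'tool_pos': [0.474, -0.205, 0.123], 'tcp_rot': [0.765, 0.645, -0.0, 0.0], 'contact_force': [1.142, -0.145, -3.428], 'torque': [-0.293, 0.068, 0.0], 'opening': 0.018, 'gripper_force': 58.867}
-0.06 871 [0.1238 0.3844 0.4204]
-0.04 663 [0.154  0.3118 0.3527]
-0.02 350 [-2.000e-04  2.440e-01  3.236e-01]
0.0 124 [-0.0012  0.1514  0.2606]
0.02 62 [-0.0014 -0.0003  0.1494]
0.04 42 [-0.0018 -0.0008  0.1319]
0.06 68 [-0.0013  0.0003  0.1088]
0.08 237 [-0.0016 -0.0004  0.1245]
0.1 190 [-0.0017 -0.0005  0.0079]
0.12 130 [-0.0015 -0.0005  0.0141]
0.14 112 [-0.0018 -0.0008  0.0003]
0.16 103 [-0.0017 -0.001  -0.0001]
0.18 517 [-0.0011  0.0158  0.0413]
0.2 127 [0.0023 0.0206 0.0387]
grip in tray 0.014919845504836564 -0.2703675475691396 [ 1.69216872e-01  9.85578833e-01 -1.20337367e-04]
```

View pics/s3.png

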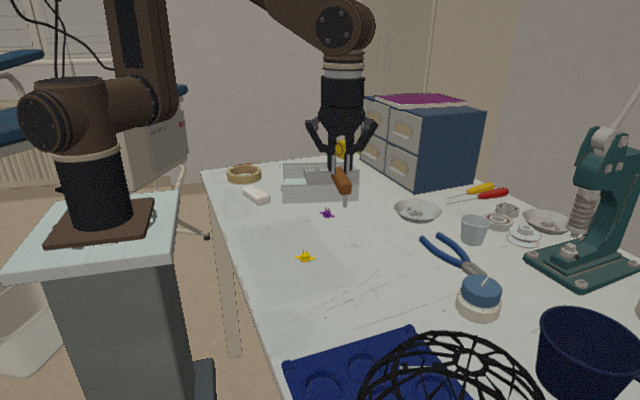

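Side view: the shovel is held with its blade over the near rim of the tray, the handle at (342,180). The purple piece (327,212) and yellow piece (305,257) are untouched. I check the top view.

Emit:
send_rows(
  series=[
    [[0.3,0,0.4],0,1],
    [[0.8,0,1],0,1],
    [[1.1,0,1.6],0,1],
    [[1.2,0,2.1],0,1],
    [[1.2,0,2.4],0,1],
    [[1.2,0,2.4],0,1],
  ],
)

```text
time_s: 10.45
tool_pos: [0.4764, -0.1931, 0.0982]
tcp_rot: [0.765, 0.645, -0.0, -0.0]
contact_force: [0.4, 0.3, -1.9]
opening: 0.0187
gripper_force: 58.8
```

Run:
```python
from h import *
s=st(); p,d,c=tilt('top'); save(cv2.resize(p[100:300,140:460],None,fx=2.4,fy=2.4,interpolation=cv2.INTER_CUBIC),'t4.png')
```

```text
{'time_s': 10.45, 'joint_positions': [-0.583, 0.048, 2.055, -0.0, 1.039, -0.413], 'tool_pos': [0.476, -0.193, 0.098], 'tcp_rot': [0.765, 0.645, -0.0, -0.0], 'contact_force': [0.446, 0.336, -1.937], 'torque': [-0.265, 0.099, -0.043], 'opening': 0.019, 'gripper_force': 58.799}
-0.06 102 [0.3996 0.4062 0.4114]
-0.04 199 [0.4032 0.4085 0.4127]
-0.02 237 [0.408  0.4101 0.4118]
0.0 259 [0.4096 0.411  0.4124]
0.02 272 [0.4081 0.4105 0.412 ]
0.04 313 [0.4021 0.4092 0.4288]
0.06 117 [0.4277 0.4325 0.4359]
0.08 48 [0.4484 0.4526 0.4549]
0.12 82 [0.0702 0.0739 0.0838]
0.14 400 [0.0679 0.0705 0.0826]
0.16 439 [0.0657 0.0678 0.0701]
0.18 413 [0.0638 0.066  0.0679]
0.2 214 [0.0021 0.0041 0.0065]
0.22 386 [0.0022 0.0042 0.0066]
0.24 383 [0.0022 0.0042 0.0062]
0.26 384 [0.0019 0.0042 0.0063]
```

View pics/t4.png

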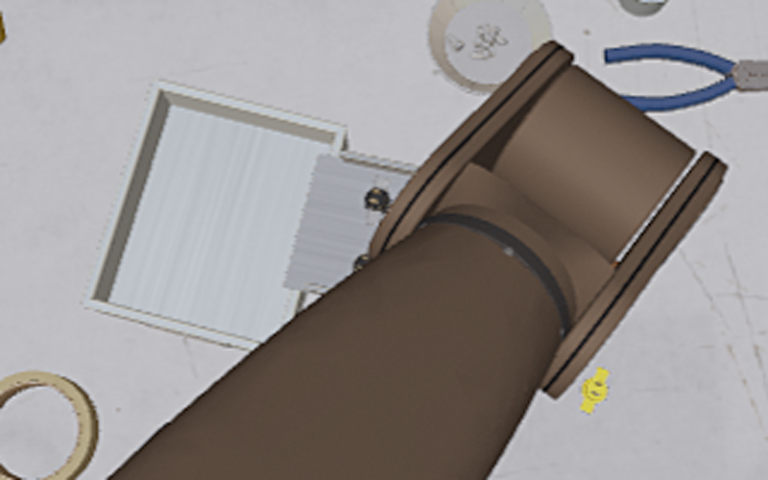

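Both thermostats are still on the blade, at (376,198) and (362,262), and the front edge lies parallel over the near rim. I press down.

Emit:
send_rows(
  series=[
    [[0,0,0.3],0,1],
    [[0,0,0.6],0,1],
    [[0,0,0.8],0,1],
    [[0,0,1],0,1],
    [[0,0,1.2],0,1],
    [[0,0,1.2],0,1],
    [[0,0,1.2],0,1],
  ],
)

```text
time_s: 11.38
tool_pos: [0.4765, -0.1931, 0.0866]
tcp_rot: [0.765, 0.645, 0.0, -0.0]
contact_force: [-1.5, 0.5, -1.9]
opening: 0.0182
gripper_force: 59.2
```

Run:
```python
from h import *
s=st(); p,d,c=tilt('top')
```

```text
{'time_s': 11.375, 'joint_positions': [-0.583, 0.065, 2.062, 0.0, 1.015, -0.413], 'tool_pos': [0.477, -0.193, 0.087], 'tcp_rot': [0.765, 0.645, 0.0, -0.0], 'contact_force': [-1.481, 0.532, -1.915], 'torque': [-0.193, 0.088, -0.002], 'opening': 0.018, 'gripper_force': 59.16}
-0.06 95 [0.3884 0.3948 0.3999]
-0.04 194 [0.3909 0.3966 0.4004]
-0.02 230 [0.3959 0.3987 0.4004]
0.0 243 [0.398  0.3995 0.4007]
0.02 268 [0.3966 0.3988 0.4006]
0.04 300 [0.3903 0.3975 0.4183]
0.06 109 [0.4177 0.4223 0.4253]
0.08 52 [0.4393 0.4432 0.4455]
0.12 98 [0.0597 0.0629 0.0731]
0.14 401 [0.0584 0.0612 0.0734]
0.16 433 [0.0564 0.0585 0.0606]
0.18 416 [0.0551 0.0571 0.059 ]
0.2 227 [0.002  0.0043 0.0069]
0.22 387 [0.0022 0.0044 0.0066]
0.24 382 [0.0023 0.0043 0.0064]
0.26 385 [0.0022 0.0042 0.0066]
```

Emit:
send_rows(
  series=[
    [[0,0,0.2],0,1],
    [[0,0,0.4],0,1],
    [[0,0,0.6],0,1],
    [[0,0,0.8],0,1],
    [[0,0,0.8],0,1],
    [[0,0,0.8],0,1],
  ],
)

```text
time_s: 12.18
tool_pos: [0.4765, -0.193, 0.0785]
tcp_rot: [0.765, 0.644, 0.0, -0.0]
contact_force: [-0.3, -0.4, -1.6]
opening: 0.0184
gripper_force: 59.9
```

Run:
```python
from h import *
s=st(); p,d,c=tilt('top')
```

```text
{'time_s': 12.175, 'joint_positions': [-0.583, 0.077, 2.066, 0.0, 0.999, -0.413], 'tool_pos': [0.477, -0.193, 0.079], 'tcp_rot': [0.765, 0.644, 0.0, -0.0], 'contact_force': [-0.257, -0.439, -1.625], 'torque': [-0.079, 0.072, 0.025], 'opening': 0.018, 'gripper_force': 59.859}
-0.06 92 [0.3806 0.3867 0.3924]
-0.04 184 [0.3834 0.3888 0.3927]
-0.02 223 [0.3879 0.3904 0.3923]
0.0 240 [0.3899 0.3913 0.3925]
0.02 252 [0.3886 0.3906 0.3923]
0.04 295 [0.3817 0.3896 0.4109]
0.06 109 [0.4101 0.415  0.4189]
0.08 46 [0.4333 0.4368 0.4384]
0.12 121 [0.0571 0.0598 0.0661]
0.14 408 [0.0569 0.0598 0.072 ]
0.16 433 [0.0557 0.0575 0.0597]
0.18 428 [0.0551 0.0571 0.0592]
0.2 224 [0.0024 0.005  0.0572]
0.22 387 [0.0022 0.0043 0.0061]
0.24 383 [0.002  0.0041 0.0061]
0.26 384 [0.002  0.0042 0.0063]
```

Emit:
send_rows(
  series=[
    [[0,0,0.2],0,1],
    [[0,0,0.4],0,1],
    [[0,0,0.6],0,1],
    [[0,0,0.8],0,1],
    [[0,0,0.8],0,1],
    [[0,0,0.8],0,1],
  ],
)

```text
time_s: 12.98
tool_pos: [0.4765, -0.1931, 0.0706]
tcp_rot: [0.765, 0.645, 0.0, -0.0]
contact_force: [0.0, -1.2, -0.9]
opening: 0.0187
gripper_force: 60.2
```

Run:
```python
from h import *
s=st(); p,d,c=tilt('top')
```

```text
{'time_s': 12.975, 'joint_positions': [-0.583, 0.089, 2.07, 0.0, 0.983, -0.413], 'tool_pos': [0.477, -0.193, 0.071], 'tcp_rot': [0.765, 0.645, 0.0, -0.0], 'contact_force': [0.041, -1.205, -0.916], 'torque': [-0.093, 0.083, 0.048], 'opening': 0.019, 'gripper_force': 60.153}
-0.06 90 [0.3711 0.3786 0.3837]
-0.04 183 [0.375  0.3808 0.3852]
-0.02 213 [0.38   0.3826 0.3842]
0.0 232 [0.382  0.3834 0.3845]
0.02 248 [0.3807 0.3826 0.3846]
0.04 289 [0.3743 0.3813 0.4043]
0.06 102 [0.4032 0.4085 0.412 ]
0.08 48 [0.4263 0.4303 0.4319]
0.12 147 [0.0547 0.0568 0.0613]
0.14 415 [0.0554 0.0589 0.07  ]
0.16 432 [0.0552 0.0571 0.0589]
0.18 431 [0.0552 0.0571 0.0591]
0.2 228 [0.0026 0.0063 0.0586]
0.22 385 [0.0019 0.0041 0.0063]
0.24 378 [0.0018 0.0042 0.0062]
0.26 392 [0.0021 0.0042 0.0065]
```

Emit:
send_rows(
  series=[
    [[0,0,0.3],0,1],
    [[0,0,0.6],0,1],
    [[0,0,0.9],0,1],
    [[0,0,1.2],0,1],
    [[0,0,1.2],0,1],
    [[0,0,1.2],0,1],
  ],
)

```text
time_s: 13.78
tool_pos: [0.4765, -0.1931, 0.0586]
tcp_rot: [0.765, 0.644, 0.0, -0.0]
contact_force: [-1.3, -1.9, 1.1]
opening: 0.0189
gripper_force: 59.6
```

Run:
```python
from h import *
f=[]
for i in range(8):
    s=read_state(); f.append(np.r_[s['contact_force'],s['torque']]); capture('top')
print(np.mean(f,0).round(3)); tilt('top')
```

```text
[-0.234 -1.441  0.303  0.016  0.042 -0.003]
-0.06 89 [0.3597 0.3668 0.3722]
-0.04 172 [0.3632 0.3684 0.3733]
-0.02 205 [0.368  0.3704 0.3723]
0.0 225 [0.3702 0.3715 0.3727]
0.02 239 [0.3685 0.3707 0.3723]
0.04 278 [0.3627 0.3698 0.393 ]
0.06 101 [0.3926 0.3977 0.402 ]
0.08 41 [0.418  0.4206 0.422 ]
0.12 178 [0.0506 0.0529 0.0557]
0.14 421 [0.0528 0.057  0.0669]
0.16 437 [0.0534 0.0556 0.0579]
0.18 436 [0.055  0.057  0.0589]
0.2 225 [0.0033 0.0572 0.0598]
0.22 383 [0.0022 0.0042 0.0063]
0.24 384 [0.002  0.0042 0.0064]
0.26 381 [0.0022 0.0042 0.0064]
```

Step 1 is met: the rim carries about 3 N. Now I test how the grip force answers to a partial closure.

Emit:
send_rows(
  series=[
    [[0,0,-0.4],0,1],
    [[0,0,-0.8],0,1],
    [[0,0,-1.2],0,1],
    [[0,0,-1.6],0,0.8],
    [[0,0,-1.6],0,0.7],
    [[0,0,-1.6],0,0.65],
    [[0,0,-1.6],0,0.65],
    [[0,0,-1.6],0,0.65],
  ],
)

```text
time_s: 15.22
tool_pos: [0.4765, -0.1933, 0.0745]
tcp_rot: [0.765, 0.645, -0.0, 0.0]
contact_force: [-0.2, 0.4, -0.6]
opening: 0.0189
gripper_force: 60.1
```

Emit:
send_rows(
  series=[
    [[0,0,0],0,0.6],
    [[0,0,0],0,0.6],
    [[0,0,0],0,0.6],
  ],
)

```text
time_s: 15.6
tool_pos: [0.4765, -0.1931, 0.0745]
tcp_rot: [0.765, 0.645, -0.0, -0.0]
contact_force: [0.3, -1.5, -2.1]
opening: 0.0184
gripper_force: 60.1
```

Emit:
send_rows(
  series=[
    [[0,0,0],0,0.57],
    [[0,0,0],0,0.57],
  ],
)

```text
time_s: 15.85
tool_pos: [0.4765, -0.1932, 0.0745]
tcp_rot: [0.765, 0.645, -0.0, 0.0]
contact_force: [-0.3, -0.5, -1.5]
opening: 0.0184
gripper_force: 60.1
```

Emit:
send_rows(
  series=[
    [[0,0,0],0,0.555],
    [[0,0,0],0,0.555],
  ],
)

```text
time_s: 16.1
tool_pos: [0.4765, -0.1931, 0.0745]
tcp_rot: [0.765, 0.645, -0.0, -0.0]
contact_force: [-0.2, -0.6, -1.8]
opening: 0.0189
gripper_force: 51.0
```

Emit:
send_rows(
  series=[
    [[0,0,0],0,0.545],
    [[0,0,0],0,0.545],
  ],
)

```text
time_s: 16.35
tool_pos: [0.4765, -0.1931, 0.0745]
tcp_rot: [0.765, 0.645, -0.0, -0.0]
contact_force: [0.1, -0.9, -2.0]
opening: 0.0198
gripper_force: 43.8
```

The grip force is graded, so a light grip lets the shovel pivot between the pads. I loosen to about 20 N and raise along the arc about the rim.

Emit:
send_rows(
  series=[
    [[0,0,0],0,0.53],
    [[0,0,0],0,0.515],
    [[0.1,0,-0.4],0,0.515],
    [[0.2,0,-0.9],0,0.515],
    [[0.4,0,-1.4],0,0.515],
    [[0.5,0,-1.9],0,0.515],
    [[0.7,0,-2.4],0,0.515],
    [[0.9,0,-2.7],0,0.515],
    [[0.9,0,-2.7],0,0.515],
  ],
)

```text
time_s: 17.48
tool_pos: [0.4783, -0.1843, 0.1019]
tcp_rot: [0.765, 0.645, 0.0, 0.0]
contact_force: [-0.7, -0.4, -1.7]
opening: 0.021
gripper_force: 20.4
```

Run:
```python
from h import *
st(); tilt('top')
```

```text
{'time_s': 17.475, 'joint_positions': [-0.566, 0.039, 2.057, -0.0, 1.045, -0.396], 'tool_pos': [0.478, -0.184, 0.102], 'tcp_rot': [0.765, 0.645, 0.0, 0.0], 'contact_force': [-0.73, -0.387, -1.726], 'torque': [-0.159, 0.049, 0.043], 'opening': 0.021, 'gripper_force': 20.373}
-0.06 102 [0.4043 0.4104 0.4155]
-0.04 200 [0.4071 0.4125 0.4164]
-0.02 239 [0.4115 0.4139 0.4154]
0.0 258 [0.4135 0.4148 0.416 ]
0.02 273 [0.4117 0.414  0.4156]
0.04 320 [0.4061 0.4133 0.4318]
0.06 110 [0.4313 0.4357 0.439 ]
0.08 38 [0.4518 0.4553 0.4572]
0.12 22 [0.0682 0.0761 0.0821]
0.14 311 [0.0598 0.0622 0.0688]
0.16 422 [0.0566 0.059  0.0612]
0.18 279 [0.0545 0.0566 0.0584]
0.2 356 [0.002  0.0042 0.0066]
0.22 389 [0.002  0.0043 0.0064]
0.24 380 [0.0022 0.0042 0.0066]
0.26 382 [0.0019 0.0041 0.0064]
```

Emit:
send_rows(
  series=[
    [[0.2,0,-0.4],0,0.508],
    [[0.4,0,-0.9],0,0.508],
    [[0.6,0,-1.4],0,0.508],
    [[0.9,0,-1.9],0,0.508],
    [[1.2,0,-2.4],0,0.508],
    [[1.5,0,-2.9],0,0.508],
    [[1.8,0,-3.4],0,0.508],
    [[2.2,0,-3.9],0,0.508],
    [[2.5,0,-4.4],0,0.508],
    [[2.9,0,-4.9],0,0.508],
    [[3.3,0,-5.4],0,0.508],
    [[3.3,0,-5.4],0,0.508],
  ],
)

```text
time_s: 19.02
tool_pos: [0.4839, -0.1516, 0.1561]
tcp_rot: [0.764, 0.645, 0.0, 0.001]
contact_force: [-0.6, -0.1, -1.2]
opening: 0.0212
gripper_force: 11.3
```

Run:
```python
from h import *
st(); p,d,c=tilt('top'); save(cv2.resize(p[100:300,140:460],None,fx=2.4,fy=2.4,interpolation=cv2.INTER_CUBIC),'t5.png')
```

```text
{'time_s': 19.025, 'joint_positions': [-0.504, -0.041, 2.029, -0.0, 1.153, -0.334], 'tool_pos': [0.484, -0.152, 0.156], 'tcp_rot': [0.764, 0.645, 0.0, 0.001], 'contact_force': [-0.57, -0.095, -1.221], 'torque': [-0.051, 0.009, 0.012], 'opening': 0.021, 'gripper_force': 11.261}
-0.06 262 [1.000e-04 2.146e-01 4.694e-01]
-0.04 254 [0.4623 0.4676 0.4716]
-0.02 290 [0.4661 0.4684 0.4696]
0.0 313 [0.4676 0.4688 0.4701]
0.02 328 [0.4666 0.4685 0.4699]
0.04 373 [0.4624 0.4683 0.4817]
0.06 113 [0.4799 0.4831 0.4855]
0.08 8 [0.4969 0.4983 0.4991]
0.18 166 [0.0018 0.0042 0.0064]
0.2 385 [0.0017 0.0041 0.0062]
0.22 376 [0.0017 0.0042 0.0064]
0.24 380 [0.002  0.0043 0.0061]
0.26 387 [0.0021 0.0043 0.0064]
```

View pics/t5.png

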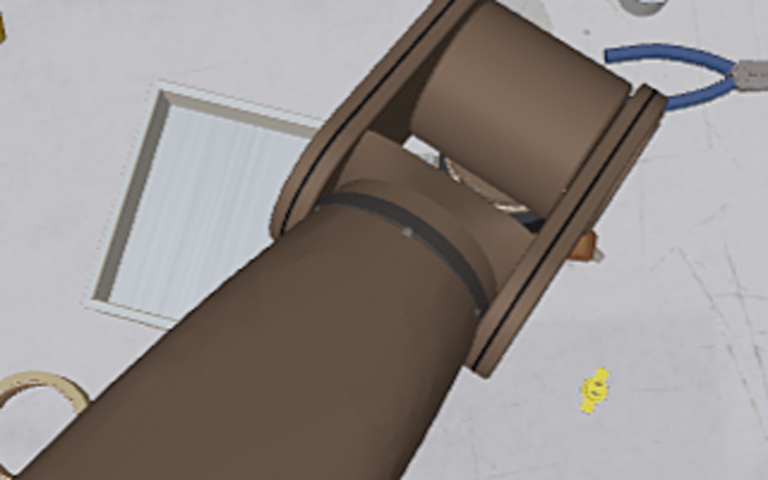

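The arm now hides the near rim and blade from the top camera, and the visible tray floor at (200,200) is empty. I look from the side.

Run:
```python
from h import *
p,d,c=grab('side'); a=cv2.resize(p[120:220,250:390],None,fx=4,fy=4,interpolation=cv2.INTER_CUBIC)
q,d,c=grab('wrist'); b=cv2.resize(q,(320,200)); 
o=np.zeros((600,560,3),np.uint8); o[:400]=a; o[400:,:320]=b; save(o,'s5.png')
```

```text
(no output)
```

View pics/s5.png

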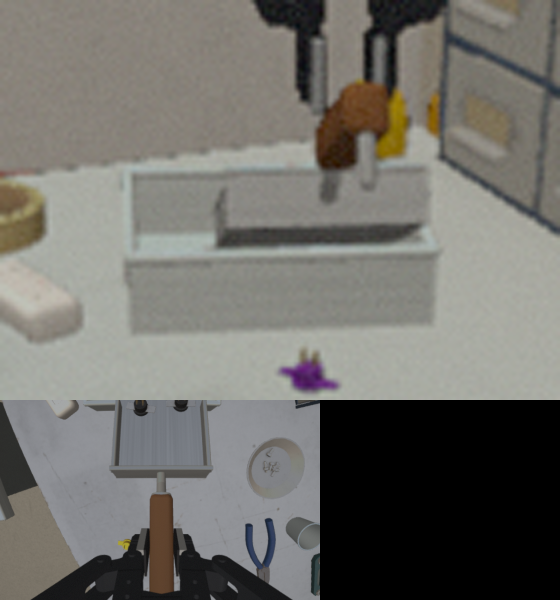

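Side crop: the shovel is tilted, with its blade over the near rim at (320,235). Wrist inset: both thermostats are still on the blade, at (140,407) and (181,405). I measure the tilt from the wrist depth.

Run:
```python
from h import *
st(); p,d,c=tilt('wrist'); save(p,'w6.png')
g=cv2.cvtColor(p,cv2.COLOR_RGB2HSV)[...,2]<60; g[150:]=0; g[:,:200]=0; g[:,450:]=0
n,l,s,ce=cv2.connectedComponentsWithStats(g.astype(np.uint8)); R=read_state()
M=Ro.from_quat(R['tcp_rot']).as_matrix();o=np.array(R['tool_pos'])
for j in range(1,n):
    if s[j,4]>60: print(ce[j],s[j,4],(M.T@(pts(c,d,ce[j])[0]-o)).round(3),pts(c,d,ce[j])[0].round(3))
```

```text
{'time_s': 19.175, 'joint_positions': [-0.505, -0.041, 2.03, -0.0, 1.152, -0.334], 'tool_pos': [0.484, -0.152, 0.156], 'tcp_rot': [0.765, 0.645, -0.0, 0.0], 'contact_force': [0.346, -0.041, -1.688], 'torque': [-0.066, 0.004, 0.03], 'opening': 0.021, 'gripper_force': 11.3}
-0.04 1291 [0.1978 0.2005 0.2031]
-0.02 2177 [0.1876 0.192  0.1964]
0.0 2443 [0.1773 0.1823 0.2561]
0.02 2789 [0.1668 0.1731 0.2603]
0.04 1472 [0.1221 0.1449 0.1644]
0.06 1194 [0.0944 0.0996 0.1338]
0.08 4178 [0.0834 0.0879 0.0921]
0.1 3832 [0.0728 0.0772 0.0814]
0.12 3600 [0.0624 0.0665 0.0706]
0.14 1321 [0.0577 0.0609 0.0695]
[281.74615385   7.76923077] 390 [ 0.13  -0.026  0.086] [ 0.48  -0.019  0.07 ]
[360.62162162   3.23783784] 185 [0.134 0.025 0.092] [ 0.531 -0.024  0.064]
[239.31578947  31.875     ] 152 [ 0.115 -0.052  0.077] [ 0.451 -0.03   0.078]
```

Emit:
send_rows(
  series=[
    [[0.4,0,-0.5],0,0.508],
    [[0.8,0,-0.9],0,0.508],
    [[1.2,0,-1.3],0,0.508],
    [[1.6,0,-1.7],0,0.508],
    [[2,0,-2.1],0,0.508],
    [[2.2,0,-2.3],0,0.508],
    [[2.2,0,-2.3],0,0.508],
    [[2.2,0,-2.3],0,0.508],
    [[2.2,0,-2.3],0,0.508],
  ],
)

```text
time_s: 20.35
tool_pos: [0.4873, -0.1302, 0.1784]
tcp_rot: [0.765, 0.644, -0.0, -0.0]
contact_force: [0.3, -0.0, -2.0]
opening: 0.0209
gripper_force: 10.3
```

```bash
cat > look.py <<'E'
from h import *
st(); p,d,c=tilt('wrist'); q,_,_=grab('side')
o=np.zeros((600,560,3),np.uint8); o[:250]=cv2.resize(q[130:210,250:390],(560,250)); o[250:600]=cv2.resize(p,(560,350))
import sys; save(o,sys.argv[1])
E
python3 look.py l7.png
```

```text
{'time_s': 20.35, 'joint_positions': [-0.462, -0.071, 2.015, -0.0, 1.198, -0.292], 'tool_pos': [0.487, -0.13, 0.178], 'tcp_rot': [0.765, 0.644, -0.0, -0.0], 'contact_force': [0.345, -0.001, -2.037], 'torque': [0.025, -0.009, 0.041], 'opening': 0.021, 'gripper_force': 10.282}
-0.04 1018 [0.2254 0.228  0.2304]
-0.02 2514 [0.2114 0.2178 0.2238]
0.0 2564 [0.1965 0.2037 0.2788]
0.02 3012 [0.1796 0.1901 0.2831]
0.04 1375 [0.1101 0.1436 0.1568]
0.06 861 [0.0938 0.0999 0.106 ]
0.08 3340 [0.0787 0.0851 0.091 ]
0.1 2960 [0.0636 0.07   0.0757]
0.12 1913 [0.0521 0.0568 0.061 ]
0.14 2005 [0.0022 0.0033 0.0043]
0.16 628 [0.0022 0.0033 0.0042]
```

View pics/l7.png

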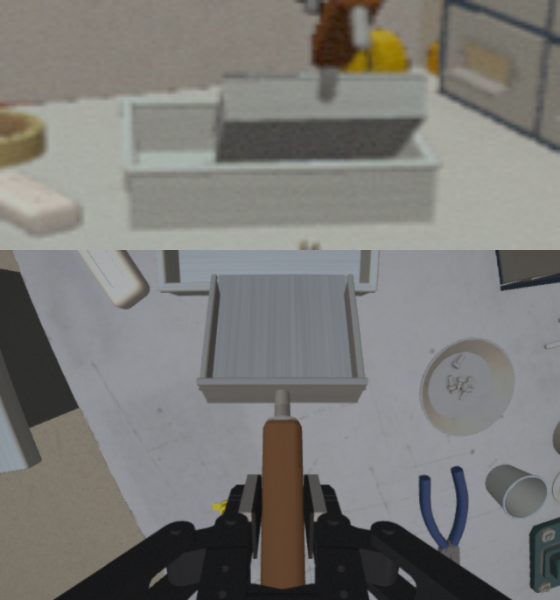

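The blade is empty: the wrist view shows a bare blade at (282,330) and a measured tilt of about 37°. I press lightly to be sure of the rim contact, then check the forces.

Emit:
send_rows(
  series=[
    [[0,0,0.2],0,0.51],
    [[0,0,0.4],0,0.51],
    [[0,0,0.6],0,0.51],
    [[0,0,0.8],0,0.52],
    [[0,0,0.8],0,0.52],
    [[0,0,0.8],0,0.52],
  ],
)

```text
time_s: 21.2
tool_pos: [0.4873, -0.1299, 0.1704]
tcp_rot: [0.765, 0.645, 0.0, -0.0]
contact_force: [0.6, 0.6, -2.0]
opening: 0.0209
gripper_force: 13.5
```

Run:
```python
from h import *
f=[]
for i in range(8):
    s=read_state(); f.append(np.r_[s['contact_force'],s['torque']]); capture('top')
print(np.mean(f,0).round(3)); st(); tilt('wrist')
```

```text
[ 1.370e-01  6.980e-01 -1.723e+00  9.200e-02 -2.700e-02  1.000e-03]
{'time_s': 21.6, 'joint_positions': [-0.462, -0.063, 2.022, 0.0, 1.183, -0.292], 'tool_pos': [0.487, -0.13, 0.171], 'tcp_rot': [0.765, 0.645, 0.0, 0.0], 'contact_force': [0.777, 0.476, -1.964], 'torque': [0.094, -0.017, 0.029], 'opening': 0.02, 'gripper_force': 13.497}
-0.04 1080 [0.2165 0.2192 0.2216]
-0.02 2441 [0.2033 0.2093 0.2148]
0.0 2578 [0.1893 0.1963 0.271 ]
0.02 2845 [0.1751 0.1837 0.2753]
0.04 1468 [0.1067 0.1402 0.1687]
0.06 928 [0.0917 0.0977 0.1039]
0.08 3519 [0.0772 0.0831 0.0886]
0.1 3143 [0.0629 0.0689 0.0743]
0.12 2706 [0.0492 0.0547 0.0602]
0.14 1503 [0.0022 0.0033 0.0043]
0.16 450 [0.0022 0.0031 0.0041]
```

Emit:
send_rows(
  series=[
    [[0,0,0.3],0,0.53],
    [[0,0,0.6],0,0.53],
    [[0,0,0.9],0,0.53],
    [[0,0,1.2],0,0.53],
    [[0,0,1.2],0,0.53],
    [[0,0,1.2],0,0.53],
  ],
)

```text
time_s: 22.4
tool_pos: [0.4873, -0.1299, 0.1584]
tcp_rot: [0.765, 0.645, 0.0, -0.0]
contact_force: [-0.2, 0.4, -3.0]
opening: 0.0201
gripper_force: 17.6
```

Run:
```python
from h import *
f=[]
for i in range(8):
    s=read_state(); f.append(np.r_[s['contact_force'],s['torque']]); p,d,c=grab('top')
print(np.mean(f,0).round(3)); st(); tilt('wrist')
# dark things inside tray
for n in ['top','side']:
    p,d,c=grab(n); g=cv2.cvtColor(p,cv2.COLOR_RGB2HSV)[...,2]<75
    nn,l,s,ce=cv2.connectedComponentsWithStats(g.astype(np.uint8))
    for j in range(1,nn):
        if 8<s[j,4]<800:
            w=pts(c,d,ce[j])[0]; e=w[:2]-[.506,.064]; t=(e@[.985,-.171],e@[.171,.985])
            if abs(t[0])<.1 and abs(t[1])<.09: print(n,ce[j],s[j,4],np.round(t,3),w[2].round(3))
```

```text
[-0.352  0.567 -2.299  0.121 -0.02   0.013]
{'time_s': 22.8, 'joint_positions': [-0.462, -0.05, 2.033, 0.0, 1.159, -0.292], 'tool_pos': [0.487, -0.13, 0.159], 'tcp_rot': [0.765, 0.645, 0.0, 0.0], 'contact_force': [-0.21, 1.035, -1.574], 'torque': [0.093, 0.002, 0.052], 'opening': 0.021, 'gripper_force': 17.578}
-0.04 1192 [0.2028 0.2055 0.208 ]
-0.02 2310 [0.1909 0.1962 0.2012]
0.0 2502 [0.1785 0.1846 0.2591]
0.02 2817 [0.1662 0.1736 0.2633]
0.04 1371 [0.1203 0.1354 0.1626]
0.06 1193 [0.0876 0.0942 0.1319]
0.08 3746 [0.0745 0.0798 0.0847]
0.1 3431 [0.062  0.0672 0.0722]
0.12 3130 [0.0492 0.0545 0.0595]
0.14 1585 [0.0029 0.0445 0.0473]
0.16 114 [0.0021 0.003  0.004 ]
```

Emit:
send_rows(
  series=[
    [[0,0,0.3],0,0.55],
    [[0,0,0.6],0,0.55],
    [[0,0,0.6],0,0.55],
    [[0,0,0.6],0,0.55],
  ],
)

```text
time_s: 23.45
tool_pos: [0.4872, -0.1299, 0.1523]
tcp_rot: [0.765, 0.645, 0.0, -0.0]
contact_force: [-0.5, 0.5, -2.9]
opening: 0.0197
gripper_force: 25.4
```

Run:
```python
from h import *
f=[]
for i in range(6):
    s=read_state(); f.append(np.r_[s['contact_force'],s['torque']]); p,d,c=grab('top')
print(np.mean(f,0).round(3)); st()
w,_,_=grab('wrist')
o=np.zeros((600,640,3),np.uint8); o[:400]=cv2.resize(p[110:270,160:416],(640,400)); o[400:]=w[:200]
save(o,'t8.png')
```

```text
[-0.1    0.54  -1.893  0.151 -0.028 -0.006]
{'time_s': 23.75, 'joint_positions': [-0.462, -0.043, 2.038, 0.0, 1.147, -0.292], 'tool_pos': [0.487, -0.13, 0.153], 'tcp_rot': [0.765, 0.645, 0.0, -0.0], 'contact_force': [0.351, 0.602, -1.865], 'torque': [0.116, -0.05, -0.03], 'opening': 0.02, 'gripper_force': 25.438}
```

View pics/t8.png

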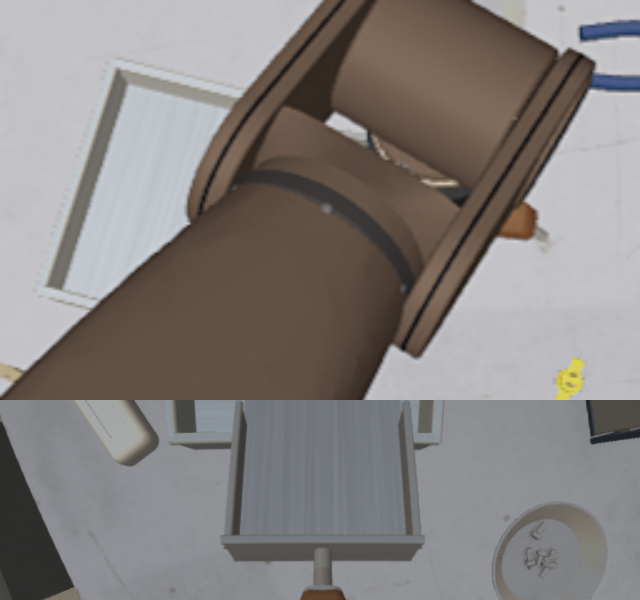

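Top view: the arm hides the near half of the tray. The wrist inset shows the blade empty with the rim under it. The tilt follows the lowering, so the rim contact is real (about 1 N). I retreat to see into the tray.

Emit:
send_rows(
  series=[
    [[0,0,-1],0,1],
    [[0,0,-3],0,1],
    [[0,0,-5],0,1],
    [[-2,1,-5],-0.05,1],
    [[-5,2.5,-5],-0.12,1],
    [[-8,4,-5],-0.19,1],
    [[-11,5.5,-5],-0.26,1],
    [[-14,7,-5],-0.33,1],
    [[-17,8.5,-5],-0.39,1],
    [[-19,9.6,-5],-0.43,1],
    [[-20.1,10.1,-5],-0.45,1],
    [[-20.1,10.1,-5],-0.45,1],
  ],
)

```text
time_s: 25.3
tool_pos: [0.5528, -0.3458, 0.2026]
tcp_rot: [0.602, 0.799, -0.0, -0.0]
contact_force: [-1.2, 0.4, -2.8]
opening: 0.0162
gripper_force: 58.6
```

Run:
```python
from h import *
st(); p,d,c=grab('top'); g=cv2.cvtColor(p,cv2.COLOR_RGB2HSV)[...,2]<75
nn,l,s,ce=cv2.connectedComponentsWithStats(g.astype(np.uint8))
for j in range(1,nn):
    if 8<s[j,4]<800:
        w=pts(c,d,ce[j])[0]; e=w[:2]-[.506,.064]; t=(e@[.985,-.171],e@[.171,.985])
        if abs(t[0])<.15 and abs(t[1])<.2: print(ce[j],s[j,4],np.round(t,3),w.round(3))
tilt('wrist'); save(cv2.resize(p[110:270,160:416],(800,500)),'t9.png')
```

```text
{'time_s': 25.3, 'joint_positions': [-0.714, 0.238, 1.639, -0.0, 1.265, -0.993], 'tool_pos': [0.553, -0.346, 0.203], 'tcp_rot': [0.602, 0.799, -0.0, -0.0], 'contact_force': [-1.219, 0.382, -2.808], 'torque': [-0.09, -0.073, 0.042], 'opening': 0.016, 'gripper_force': 58.603}
[249.86363636 177.92424242] 66 [ 0.038 -0.025] [0.539 0.033 0.019]
[241.97014925 201.08955224] 67 [-0.011 -0.022] [0.492 0.044 0.015]
-0.04 83 [0.26   0.2612 0.2622]
-0.02 3493 [0.238  0.2496 0.2595]
0.0 3698 [0.2108 0.2279 0.297 ]
0.02 3817 [0.1163 0.2027 0.3078]
0.04 705 [0.0783 0.0904 0.1009]
0.06 559 [0.0514 0.0626 0.0727]
0.08 1817 [-0.0015 -0.0003  0.0461]
0.1 1793 [-0.0017 -0.0007  0.0003]
0.12 1791 [-0.0017 -0.0007  0.0004]
0.14 1868 [-0.0018 -0.0008  0.0002]
0.16 1099 [-0.0019 -0.0009  0.0002]
```

View pics/t9.png

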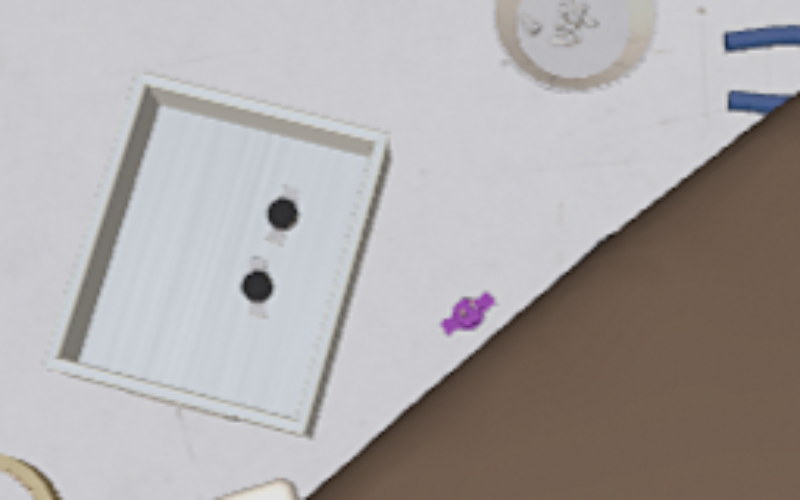

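Both thermostats lie in the tray, at (283,213) and (258,287) in this crop, which is tray coordinates (38,-25) and (-11,-22) mm. The purple piece is untouched. Now I lay the shovel down with its edge on the table first, drawing it back so that it pivots flat.

Emit:
send_rows(
  series=[
    [[2.5,0,0],0,1],
    [[5.5,0,0],0,1],
    [[8.5,0,0.5],0,1],
    [[10.5,0,1.5],0,1],
    [[11,0,3],0,1],
    [[11,0,4],0,1],
    [[11,0,4.4],0,0.8],
    [[10.9,0,4.8],0,0.57],
    [[10.3,0,5.2],0,0.53],
    [[9.5,0,5.8],0,0.53],
    [[8.5,0,6.4],0,0.53],
    [[7.7,0,6.8],0,0.53],
  ],
)

```text
time_s: 26.9
tool_pos: [0.5316, -0.2718, 0.1339]
tcp_rot: [0.602, 0.799, 0.0, -0.001]
contact_force: [0.2, 0.3, -2.8]
opening: 0.02
gripper_force: 19.0
```

Run:
```python
from h import *
st(); tilt('wrist'); print(); tilt('top')
```

```text
{'time_s': 26.9, 'joint_positions': [-0.643, 0.184, 1.833, 0.001, 1.125, -0.922], 'tool_pos': [0.532, -0.272, 0.134], 'tcp_rot': [0.602, 0.799, 0.0, -0.001], 'contact_force': [0.179, 0.267, -2.758], 'torque': [0.081, -0.045, -0.025], 'opening': 0.02, 'gripper_force': 18.966}
-0.04 944 [0.1821 0.1844 0.1867]
-0.02 2623 [0.1669 0.1737 0.1802]
0.0 2640 [0.1505 0.1584 0.2345]
0.02 3094 [0.1276 0.1433 0.2387]
0.04 1235 [0.0595 0.0933 0.1008]
0.06 804 [0.0422 0.0489 0.0552]
0.08 3200 [0.0254 0.0326 0.039 ]
0.1 2758 [0.0089 0.0159 0.0221]
0.12 2639 [-0.0015 -0.0001  0.0055]
0.14 2304 [-0.0018 -0.0008  0.0002]

-0.04 33 [0.4307 0.4351 0.4384]
-0.02 191 [0.4387 0.4428 0.4453]
0.0 269 [0.4446 0.4459 0.4471]
0.02 343 [0.4384 0.4429 0.4459]
0.04 292 [0.4256 0.4321 0.4388]
0.06 102 [0.4475 0.4722 0.4757]
0.08 744 [0.4741 0.4802 0.4903]
0.1 539 [0.4774 0.4835 0.4925]
0.12 255 [0.4589 0.4724 0.4788]
0.18 24 [-0.0024 -0.0003  0.0014]
0.2 80 [-0.0017  0.0001  0.0021]
0.22 131 [-0.0023 -0.0001  0.0022]
0.24 182 [-0.0022  0.0002  0.0023]
0.26 301 [-0.0013  0.002   0.0537]
```

Emit:
send_rows(
  series=[
    [[-0.9,0,0.7],0,0.53],
    [[-1.8,0,1.5],0,0.53],
    [[-2.7,0,2.4],0,0.53],
    [[-3.5,0,3.3],0,0.53],
    [[-4.3,0,4.2],0,0.53],
    [[-4.9,0,5.1],0,0.53],
    [[-5.5,0,6.1],0,0.53],
    [[-6.1,0,7.2],0,0.53],
    [[-6.6,0,8.3],0,0.53],
    [[-7,0,9.3],0,0.53],
    [[-7.3,0,10.2],0,0.53],
    [[-7.3,0,10.2],0,0.53],
  ],
)

```text
time_s: 28.5
tool_pos: [0.5512, -0.341, 0.0313]
tcp_rot: [0.602, 0.799, 0.0, -0.001]
contact_force: [0.3, 0.5, -1.0]
opening: 0.0199
gripper_force: 17.0
```

Run:
```python
from h import *
st(); tilt('wrist',.2)
```

```text
{'time_s': 28.5, 'joint_positions': [-0.71, 0.415, 1.752, 0.0, 0.977, -0.99], 'tool_pos': [0.551, -0.341, 0.031], 'tcp_rot': [0.602, 0.799, 0.0, -0.001], 'contact_force': [0.307, 0.529, -1.027], 'torque': [0.105, 0.028, -0.052], 'opening': 0.02, 'gripper_force': 17.019}
-0.06 572 [0.0603 0.0612 0.062 ]
-0.04 1337 [0.0593 0.0603 0.0612]
-0.02 1476 [0.0581 0.0591 0.06  ]
0.0 2024 [0.057  0.0582 0.1323]
0.02 2763 [0.0559 0.0573 0.1362]
0.04 2233 [-0.0002  0.0536  0.0564]
0.06 1355 [-0.0008  0.0305  0.0379]
0.08 7051 [0.0075 0.0087 0.0383]
0.1 6650 [0.0062 0.0073 0.0082]
0.12 4016 [0.0054 0.0063 0.0073]
```

Emit:
send_rows(
  series=[
    [[-0.2,0,0.5],0,0.53],
    [[-0.3,0,0.8],0,0.53],
    [[-0.3,0,1.0],0,0.53],
    [[-0.3,0,1.0],0,0.53],
    [[-0.3,0,1.0],0,0.46],
    [[-0.3,0,1.0],0,0.3],
    [[-0.3,0,1.0],0,-1],
    [[-0.3,0,1.0],0,-1],
    [[-0.3,0,1.0],0,-1],
    [[-0.3,0,1.0],0,-1],
    [[-0.3,0,1.0],0,-1],
  ],
)

```text
time_s: 29.92
tool_pos: [0.5526, -0.3443, 0.0225]
tcp_rot: [0.602, 0.799, -0.0, -0.0]
contact_force: [0.1, -0.1, 0.1]
opening: 0.0853
gripper_force: 0.0
```

Emit:
send_rows(
  series=[
    [[0,0,-2],0,-1],
    [[0,0,-5],0,-1],
    [[0,0,-9],0,-1],
    [[0,0,-12],0,-1],
    [[0,0,-12],0,-1],
  ],
)

```text
time_s: 30.55
tool_pos: [0.5547, -0.3461, 0.1481]
tcp_rot: [0.601, 0.799, -0.0, 0.005]
contact_force: [0.2, -0.4, 0.1]
opening: 0.0853
gripper_force: 0.0
```

Run:
```python
from h import *
st(); tilt('wrist',.2); p,d,c=grab('top'); save(p,'t10.png')
hsv=cv2.cvtColor(p,cv2.COLOR_RGB2HSV)
g=hsv[...,2]<75
nn,l,s,ce=cv2.connectedComponentsWithStats(g.astype(np.uint8))
for j in range(1,nn):
    if 8<s[j,4]<800:
        w=pts(c,d,ce[j])[0]; e=w[:2]-[.506,.064]; t=(e@[.985,-.171],e@[.171,.985])
        if abs(t[0])<.1 and abs(t[1])<.1: print(ce[j],s[j,4],np.round(t,3),w.round(3))
```

```text
{'time_s': 30.55, 'joint_positions': [-0.713, 0.284, 1.686, -0.0, 1.163, -0.993], 'tool_pos': [0.555, -0.346, 0.148], 'tcp_rot': [0.601, 0.799, -0.0, 0.005], 'contact_force': [0.188, -0.365, 0.114], 'torque': [-0.013, -0.008, -0.011], 'opening': 0.085, 'gripper_force': 0.0}
-0.06 299 [0.0002 0.0472 0.0482]
-0.04 438 [0.0434 0.0473 0.0483]
-0.02 479 [0.0434 0.0471 0.0482]
0.0 899 [0.0456 0.048  0.2499]
0.02 1392 [0.0464 0.2497 0.2534]
0.04 646 [-0.0001  0.0456  0.0477]
0.06 541 [-0.001   0.0241  0.0323]
0.08 2452 [0.0002 0.0027 0.0317]
0.1 2434 [0.0014 0.0023 0.0033]
0.12 2569 [0.0013 0.0023 0.0033]
0.14 2483 [0.0012 0.0022 0.0032]
[249.86363636 177.92424242] 66 [ 0.038 -0.024] [0.54  0.034 0.016]
[241.97014925 201.08955224] 67 [-0.011 -0.023] [0.491 0.044 0.019]
```

The shovel lies flat: the handle top is 48 mm high all along and the blade floor is at 2 to 3 mm. Both thermostats are at rest in the tray. I hand in.

```bash
python3 -c "
from cell import sign_off; print(sign_off())"
```

```text
the job is handed in; nothing more can be done
None
```

I handed the job in at about 31 s on the robot's clock: both thermostats lie in the tray, and the empty shovel lies flat on the table, clear of the tray and released; the hand-in returned no verdict.

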